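Seat the parallel block in the corner stop

ROBOT

A 7-joint arm with a two-finger parallel gripper is mounted at the origin on a cart in front of the work surface, level with it; the furniture and walls round the work are solid. World frame = base frame: x ahead of the robot, y to its left, z up, the work surface at z = 0. Lengths are in m, angles in rad, forces in N, time in s.
With the tool pointing down it reaches from about 0.4 to 0.85 m from the base axis. Payload 10.4 kg.
Tool frame: the origin (TCP) lies at the very end of the fingers, on their centre line; the grasp point (between the pads) lies manip.grasp_offset behind it (manip.grasp_offset is the distance from the TCP to the grasp point, in m); z points along the fingers, x is the direction in which the jaws open and shut, and the axes are right-handed (so a half turn about z gives the same grasp; the last joint's range is limited). The gripper opens to 85 mm and grips with 20 to 120 N. Pads are 22 mm wide; open, the fingers measure 114 mm over their backs; the gripper's body (76 mm by 85 mm) begins 54 mm behind the grasp point. The pads swing forward as they close: fully open they stand 13 mm farther back than shut.
Start: joints at [1.2, 0.332, -0.065, 1.46, 0.022, 1.35, -0.088], TCP at [0.213, -0.588, 0.231] pointing down, gripper open.
Joint ranges: [-2.6, 2.6], [-0.5, 2.12], [-1.47, 1.34], [0.16, 2.42], [-1.27, 4.41], [0.06, 2.06], [-2.6, 2.6]. Speed limits (rad/s): [2.22, 2.22, 2.79, 2.79, 3.14, 3.14, 3.14].

INTERFACE

Orientations are given as a unit quaternion [x, y, z, w].
In Python, from workcell import manip gives the robot as it stands.
- The arm moves only by the shell command python3 -m crank 'ROWS' [FORCE]. ROWS is JSON, a list that holds one entry, the list of rows, each a list of 7 numbers: the shift along the world's x, y, z in units of 60 mm (1.0 is 60 mm), then the turn, a rotation vector about the world's x, y, z in units of 5 degrees (1.0 is 5 degrees), then the finger opening in mm, from 0 to 85.4. A call has 1 to 8 rows; each row shifts and turns the commanded pose from where the row before left it; what a row does not reach is not made up. A row lasts 1/8 s, in which the tool goes at most 62.5 mm and 10.7 degrees, less where a joint would pass 70% of its speed; a pose out of reach is approached as far as the arm can. A call is refused whole if a number of a shift passes 1 or a number of a turn 1, either way. A call with a gripper value outside its range is refused whole. The fingers move at their own pace and stop on an object; FORCE is the grip in N (left out, the last holds). Time passes only in rows, so rows that do not move let the fingers close. It gives the time, the measured TCP pose, the force and the opening at its end, in the units of the state.
- manip.get_obs(): the state, without advancing time (a new reading comes with each control period).
- manip.camera(name): name is "scene" or "top" or "wrist"; returns (picture, depth): 384x512x3 uint8, blue, green, red; 384x512 float32, m along the optical axis (not along the pixel's ray), 0 where there is no reading.
- manip.get_calibration(name): a dict with "fx", "fy", "cx", "cy" (pixels), "rvec" (rotation vector, rad) and "tvec" (3), from world to camera coordinates, as OpenCV has them; the wrist camera has in their place "T_tool_cam" (4x4, takes a point from camera to tool coordinates, whose origin is the TCP and whose axes are the tool frame's). Camera axes: x right, y down, z forward; pixel columns grow to the right and rows downward; lengths in m; the calibration is good to about 2 mm. A picture is of the moment at which its call begins: read the wrist's pose just before it. get_calibration takes no time and is no camera call.
- manip.hand_in(): hands the job in, once; it reports no verdict.
The state is a dict: "clock": time; "joint_pos": joint angles; "joint_velocities": joint speeds; "tau": joint torques, N m; "position": TCP position; "ee_rot": TCP orientation; "ft_force": force on the tool from outside, world axes, zero at the start; "torque": the same for the moment, N m; "grip_width": opening from 0.0 (shut) to 1.0 (fully open).
Only numpy, scipy, OpenCV 4.12 (cv2) and the standard library are available. Lean on these libraries where they do the work, as an engineer would, in place of code of your own. Each camera call takes 0.05 s, during which the arm holds its last target.

TASK

Push the plain rectangular steel block along the bench into the L-shaped corner stop until it sits snugly in the corner: one long side flush against the long bar and one end flush against the short bar. Only push it - keep it flat on the bench, never lift it - and do not disturb the vee block or the other things standing around.

Things in the scene. Friction and masses are not known exactly. Their poses are not given: they have to be found in the camera images.
- gauge_block: Plain rectangular block of bare ground steel, 50 (its x) x 75 (its y) x 25 mm high, about 0.7 kg, lying loose on the bench to the right (-y) of the long bar's near half, with free bench between. Origin: centre of its underside; z up. Its y axis starts within 0.4 rad of the stop's x axis. Friction on the bench takes some 4 to 10 N; it turns if pushed off-centre.
- corner_stop: Fixed L of two steel bars 22 mm wide, 22 high (screw heads 4 mm proud on top). Origin: inner corner on the bench; x away from the robot within 0.1 rad, y left, z up. Long bar: 212 mm from the corner towards -x, inner face in plane y = 0. Short bar: 74 mm from the corner towards -y, inner face in plane x = 0. Seated, the block's origin is at x -37.5, y -25 mm here, its 75 mm side along the long bar.
- v_block: Bystander, loose on the bench, to be left where it is. Origin at the centre of its underside, z up. Bare steel vee block, 50 x 48 x 40 mm high with a V groove on top; to the left of the long bar.
- paste_tin: Bystander, loose on the bench, to be left where it is. Origin at the centre of its underside, z up. Low round lidded tin, 54 mm diameter, 31 mm high, to the right of the work.
- flux_tin: Bystander, loose on the bench, to be left where it is. Origin at the centre of its underside, z up. Larger round lidded tin, 66 mm diameter, 47 mm high, to the left of the long bar.
- nut_c: Bystander, loose on the bench, to be left where it is. Origin at the centre of its underside, z up. Hexagonal nut, 28 x 33 mm, 15 mm high, about 105 mm to the right of the corner, 45 mm nearer the robot than the short bar's face.
- wedge_steel: Bystander, loose on the bench, to be left where it is. Origin at the centre of its underside, z up. Steel wedge lying flat, 26 x 95 mm, up to 22 mm high, to the left of the long bar.
Mind the look-alikes: they are no part of the job. Leave any turquoise look-alike of the gauge_block alone.

How it is judged:
At the end, for the whole second after the job is handed in: The rectangular block lies flat and at rest in the inner corner of the stop, its 75 mm side within 3.5 mm of the long bar, its end within 3.5 mm of the short bar, and square to the stop within 0.05 rad (3 degrees) (y of gauge_block in the frame of corner_stop between -0.0285 and -0.0215 m and x of gauge_block in the frame of corner_stop between -0.041 and -0.034 m and angle between the y axis of gauge_block and the x axis of corner_stop, either way round below 0.05 rad and angle between gauge_block's own z axis and vertical below 0.05 rad and height (world z) of gauge_block below 0.004 m and linear speed of gauge_block below 0.01 m/s); the robot touches nothing.
It fails at once if the rectangular block is lifted or tipped (its underside's centre more than 8 mm above the bench or tilted over 0.2 rad) (height (world z) of gauge_block above 0.008 m or angle between gauge_block's own z axis and vertical above 0.2 rad).
It fails at once if the vee block is moved more than 15 mm (distance of v_block from where it was at the start of the episode above 0.015 m).
It fails at once if another bystander (either tin, the nut or the wedge) is moved more than 15 mm (distance of any of paste_tin, flux_tin, nut_c, wedge_steel from where it was at the start of the episode above 0.015 m).
It also fails if it takes over 58 s, if anything falls off the work surface, if the arm or the gripper's body presses on something with over 40 N, if the wrist force passes 120 N, or if a joint passes its speed limit or range.

## Working session

There is one attempt and no reset: what is moved stays moved. The work goes in short steps, Python scripts to look and compute and a shell command to move; the robot and the scene stay as the last step left them, time stands still between calls to the robot, and variables do not carry over. Pictures are saved under pics/ and viewed, and the job is handed in when it is done.

```bash
mkdir -p pics
cat > h.py <<'E'
import numpy as np, cv2
from workcell import manip
def cam(n):
    o=manip.get_obs(); p,d=manip.camera(n); return o,p,d
def w2c(n):
    c=manip.get_calibration(n); R=cv2.Rodrigues(np.array(c['rvec'],float))[0]; return c,R,np.array(c['tvec'],float).ravel()
def cloud(n,d):
    c,R,t=w2c(n); v,u=np.mgrid[:d.shape[0],:d.shape[1]]
    P=np.stack([(u-c['cx'])/c['fx']*d,(v-c['cy'])/c['fy']*d,d],-1)
    return (P-t)@R
E
python3 - <<'E'
from h import *
for n in('top','scene'):
    o,p,d=cam(n); cv2.imwrite(f'pics/{n}0.png',p); np.save(f'{n}d.npy',d); np.save(f'{n}p.npy',p)
print(o)
print(manip.get_calibration('top'),manip.grasp_offset)
E
```

```text
{'clock': 0.05, 'joint_pos': array([ 1.20041014,  0.33284617, -0.06466137,  1.46095997,  0.02157728,
        1.34986653, -0.0884889 ]), 'joint_velocities': array([ 8.00274190e-05, -9.41415060e-04,  6.08317311e-04, -9.96319721e-06,
       -4.51235043e-04, -9.99713328e-04, -2.22251159e-03]), 'tau': array([ 1.96696790e-03, -6.27373481e+01,  4.96734807e-02, -3.92851388e+01,
        1.63967873e-02,  7.27729188e-03, -3.76196192e-05]), 'position': array([ 0.21286473, -0.58723813,  0.23052296]), 'ee_rot': array([ 8.18782095e-01, -5.74103998e-01, -5.82623316e-04, -3.75033407e-04]), 'ft_force': array([-0.15867116, -0.97634246,  0.22848043]), 'torque': array([-0.02489535,  0.01435128,  0.00959859]), 'grip_width': 0.9980933590517874}
{'fx': 393.6242209173231, 'fy': 393.6242209173231, 'cx': 253.85533866541326, 'cy': 186.1642687080027, 'rvec': array([ 2.16720333, -2.17398754,  0.13292169]), 'tvec': array([-0.029621  ,  0.59550601,  1.07765974])} 0.0187
```

View pics/top0.png

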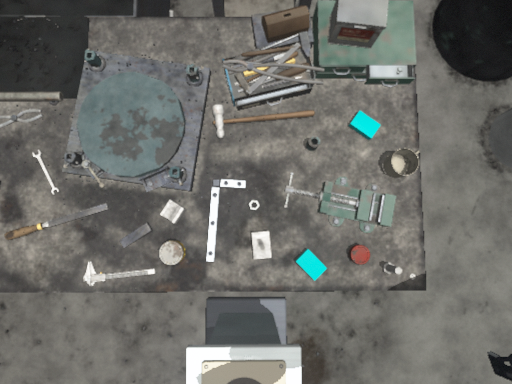

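View pics/scene0.png

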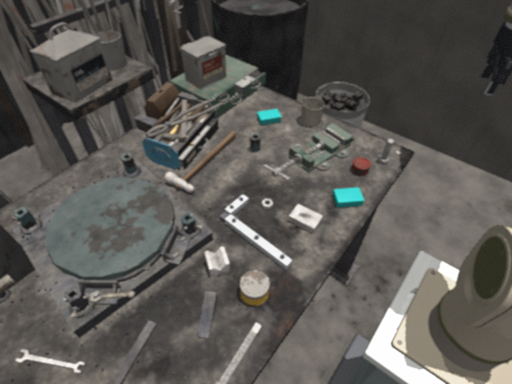

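The top view shows the L-stop with its corner near (218,187), and one bare steel block at (261,245). The turquoise look-alikes at (311,265) and (365,124) are to be left alone. The nut is at (254,205), the vee block at (172,211), the flux tin at (172,252), the wedge at (135,235) and the red paste tin at (360,254).

```bash
cat > meas.py <<'E'
from h import *
def meas(p,d,ref=None):
    W=cloud('top',d)
    out={}
    g=cv2.cvtColor(p,cv2.COLOR_BGR2GRAY)
    # block: height 15-35mm
    m=((W[...,2]>0.013)&(W[...,2]<0.035)).astype(np.uint8)
    return W,m,g
E
python3 - <<'E'
from meas import *
p=np.load('topp.npy');d=np.load('topd.npy')
W,m,g=meas(p,d)
x0,x1,y0,y1=190,330,165,285
c=cv2.resize(p[y0:y1,x0:x1],None,fx=5,fy=5,interpolation=cv2.INTER_CUBIC);cv2.imwrite('pics/crop0.png',c)
n,l,s,cen=cv2.connectedComponentsWithStats(m)
for i in range(1,n):
    if s[i,4]>30 and 120<cen[i][0]<400 and 100<cen[i][1]<290:
        pts=W[l==i]; r=cv2.minAreaRect(pts[:,:2].astype(np.float32)*1000)
        print(cen[i].round(1),s[i,4],np.round(r[0],1),np.round(r[1],1),round(r[2],1),np.percentile(pts[:,2],[10,50,90]).round(4))
E
```

```text
[199.2 133.9] 175 [762.3 124.2] [  4.4 360.7] 81.7 [0.0153 0.0243 0.0331]
[273.8 100.4] 200 [841.8 -90.9] [ 18.4 222.6] 14.1 [0.0151 0.0272 0.033 ]
[250.9 118.2] 771 [817.1 -54.5] [ 95.4 291.7] 14.0 [0.0171 0.0225 0.0288]
[364.3 124.7] 468 [ 776.7 -354.1] [75.  52.5] 53.7 [0.0221 0.0257 0.0286]
[388.7 168.8] 69 [ 648.3 -423.8] [70.4 29. ] 24.2 [0.0147 0.0227 0.0334]
[290.3 178.1] 31 [ 617.8 -135.4] [ 6.6 40. ] 78.6 [0.0206 0.0264 0.0305]
[232.1 183.6] 199 [604.3  30. ] [71.6 22.3] 85.5 [0.019  0.0222 0.0265]
[212.2 222.3] 629 [501.2  86. ] [ 22.3 230.2] 86.2 [0.0187 0.0225 0.0257]
[345.7 192.1] 204 [ 580.8 -292.3] [78.4 32.7] 76.2 [0.0134 0.0153 0.0196]
[376.  211.5] 133 [ 526.8 -389.6] [47.9 93.9] 74.1 [0.0136 0.017  0.0314]
[171.8 210.9] 140 [525.9 199. ] [25.8 50.1] 60.9 [0.0223 0.0281 0.0333]
[253.3 205. ] 54 [544.1 -29.2] [29.1 27.3] 78.2 [0.0137 0.016  0.0179]
[342.  211.9] 219 [ 525.3 -280.3] [81.6 37.6] 80.1 [0.0133 0.0153 0.0212]
[141.2 230.9] 166 [469.4 288.8] [26.1 55.3] 32.0 [0.0138 0.0171 0.0217]
[260.6 245. ] 483 [430.9 -50. ] [74.9 49.8] 5.1 [0.0226 0.0254 0.0281]
[359.  254.4] 299 [ 403.7 -324.5] [52. 53.] 75.6 [0.0276 0.0309 0.0335]
[310.5 264.6] 491 [ 376.2 -188.2] [74.5 49.2] 44.0 [0.0228 0.0255 0.0282]
[386.8 267.4] 53 [ 367.1 -405.4] [25.6 29.5] 60.4 [0.0137 0.0163 0.0289]
```

View pics/crop0.png

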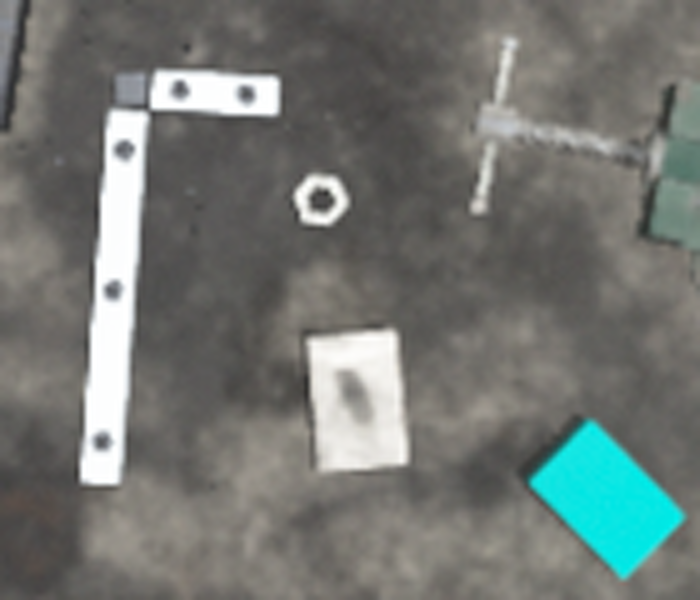

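Block centre is about (0.431, -0.050), with top at 25 mm and a 75x50 footprint, so it matches. It is turned about 9° from the stop. The stop's corner is about (0.596, 0.068) with yaw about -3.9°. The nut falls at stop (-45, -101) mm, which agrees with the brief.

Plan: push left with two fingertips until flush on the long bar, then push forward along it.

```bash
python3 -m crank '[[[0.22,0.5,0,0,0,0.82,40],[0.22,0.5,0,0,0,0.82,40],[0.22,0.5,0,0,0,0.82,40],[0.22,0.5,0,0,0,0.82,40],[0.22,0.5,0,0,0,0.82,40],[0.22,0.5,0,0,0,0.82,40],[0.22,0.5,0,0,0,0.82,40],[0.22,0.5,0,0,0,0.82,40]]]'
python3 -m crank '[[[0.22,0.5,0,0,0,0.82,40],[0.22,0.5,0,0,0,0.82,40],[0.22,0.5,0,0,0,0.82,40],[0.22,0.5,0,0,0,0.82,40],[0.22,0.4,0,0,0,0.82,40],[0.22,0.4,0,0,0,0.82,40],[0.22,0.4,0,0,0,0.82,40],[0.22,0.4,0,0,0,0.82,40]]]'
cat >> h.py <<'E'
from scipy.spatial.transform import Rotation as Ro
C=np.array([0.5957,0.0684]); S=np.radians(-3.9)
def st():
    o=manip.get_obs(); R=Ro.from_quat(o['ee_rot']).as_matrix(); p=o['position']
    ex=np.array([np.cos(S),np.sin(S)]);ey=np.array([-ex[1],ex[0]])
    print('t',round(o['clock'],2),'pos',p.round(4),'stop',np.round([(p[:2]-C)@ex*1000,(p[:2]-C)@ey*1000],1),'xang',np.degrees(np.arctan2(R[1,0],R[0,0])).round(2),'z',R[:,2].round(3),'F',o['ft_force'].round(1),'w',round(o['grip_width'],2),'q',o['joint_pos'].round(2))
E
python3 -c "
from h import *;st()"
```

```text
clock: 1.1
position: [0.3193, -0.346, 0.2312]
ee_rot: [0.948, -0.318, -0.0, -0.0]
ft_force: [0.9, 0.7, 0.4]
grip_width: 0.467
clock: 2.1
position: [0.4251, -0.1301, 0.2313]
ee_rot: [0.999, -0.037, 0.0, -0.0]
ft_force: [0.4, -1.4, -0.2]
grip_width: 0.467
t 2.1 pos [ 0.4251 -0.1301  0.2313] stop [-156.7 -209.6] xang -4.22 z [ 0.  0. -1.] F [ 0.4 -1.4 -0.2] w 0.47 q [ 0.77 -0.04 -0.55  1.88 -0.02  1.3   0.15]
```

```bash
python3 -m crank '[[[0.03,0.37,-0.4,0,0,0.06,40],[0,0,-0.6,0,0,0,40],[0,0,-0.6,0,0,0,40],[0,0,-0.5,0,0,0,40],[0,0,-0.4,0,0,0,40],[0,0,0,0,0,0,40]]]'
python3 - <<'E'
from h import *
st()
o,p,d=cam('top'); c=cv2.resize(p[165:285,190:330],None,fx=5,fy=5,interpolation=cv2.INTER_CUBIC);cv2.imwrite('pics/crop1.png',c)
o,p,d=cam('wrist');cv2.imwrite('pics/w1.png',p)
E
```

```text
clock: 2.85
position: [0.4253, -0.1083, 0.08]
ee_rot: [0.999, -0.035, -0.001, -0.001]
ft_force: [-0.1, 0.3, 0.5]
grip_width: 0.468
t 2.85 pos [ 0.4253 -0.1083  0.08  ] stop [-158.  -187.8] xang -4.05 z [-0.003  0.002 -1.   ] F [-0.1  0.3  0.5] w 0.47 q [ 0.72  0.12 -0.59  2.07  0.08  0.97  0.01]
```

View pics/crop1.png

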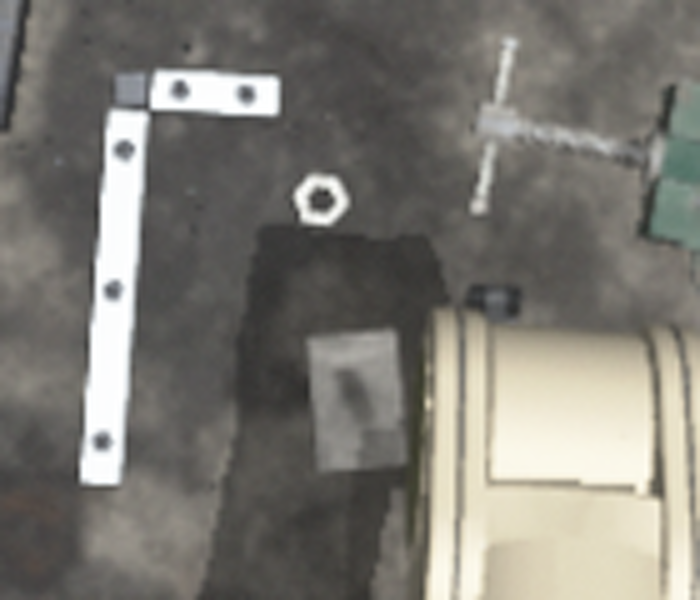

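View pics/w1.png

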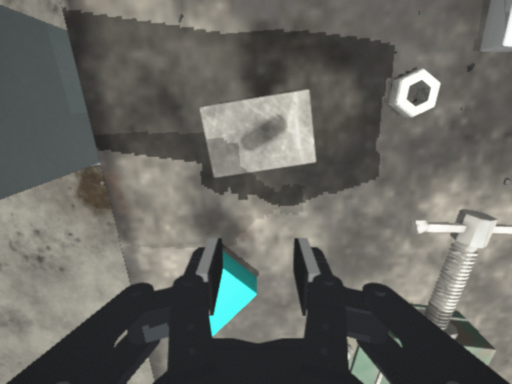

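The wrist view shows bare bench under both fingertips, at (208,250) and (305,250). They sit between the steel block and the turquoise one, so I'm lowering.

```bash
python3 -m crank '[[[0,0,-0.45,0,0,0,40],[0,0,-0.45,0,0,0,40],[0,0,-0.3,0,0,0,40],[0,0,0,0,0,0,40]]]'
python3 -c "
from h import *;st()"
```

```text
clock: 3.45
position: [0.4262, -0.1092, 0.0095]
ee_rot: [0.999, -0.036, -0.0, -0.0]
ft_force: [0.3, 0.2, 0.1]
grip_width: 0.471
t 3.45 pos [ 0.4262 -0.1092  0.0095] stop [-157.1 -188.7] xang -4.15 z [-0.  0. -1.] F [0.3 0.2 0.1] w 0.47 q [ 0.68  0.25 -0.57  2.12  0.19  0.81 -0.08]
```

```bash
python3 -m crank '[[[0.01,0.2,-0.05,0,0,0,40],[0.014,0.2,0,0,0,0,40],[0.014,0.2,0,0,0,0,40],[0.014,0.2,0,0,0,0,40],[0.014,0.2,0,0,0,0,40],[0,0,0,0,0,0,40]]]'
python3 - <<'E'
from h import *
st()
o,p,d=cam('wrist');cv2.imwrite('pics/w2.png',p)
o,p,d=cam('top'); c=cv2.resize(p[165:285,190:330],None,fx=5,fy=5,interpolation=cv2.INTER_CUBIC);cv2.imwrite('pics/crop2.png',c)
E
```

```text
clock: 4.2
position: [0.4305, -0.0481, 0.0069]
ee_rot: [0.999, -0.035, 0.001, -0.0]
ft_force: [0.0, 0.3, 0.4]
grip_width: 0.467
t 4.2 pos [ 0.4305 -0.0481  0.0069] stop [-156.9 -127.5] xang -4.06 z [ 0.001  0.    -1.   ] F [0.  0.3 0.4] w 0.47 q [ 0.58  0.25 -0.61  2.14  0.2   0.8  -0.23]
```

View pics/w2.png

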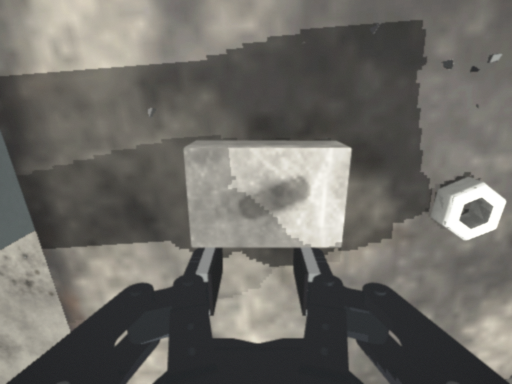

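View pics/crop2.png

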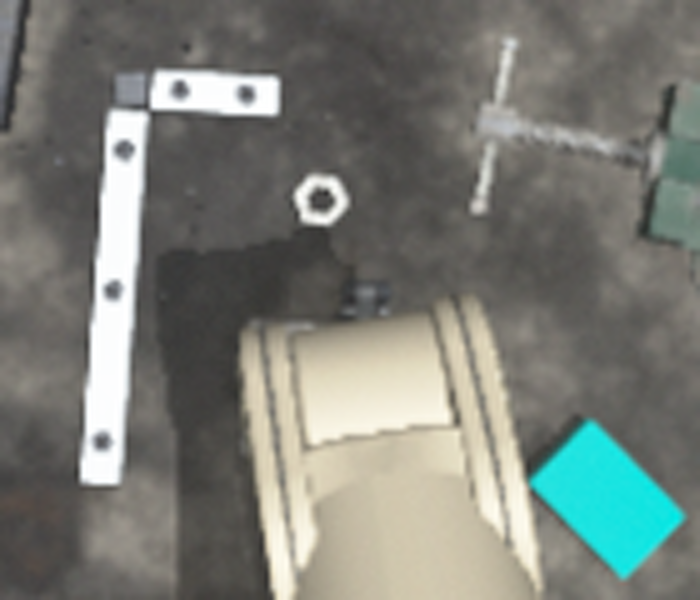

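The wrist picture shows the block squared up against both fingertips, with its edge level at row 247. The nut at (468,210) is clear. I'll keep pushing left, slowly towards the end.

```bash
python3 -m crank '[[[0.014,0.2,0,0,0,0,40],[0.014,0.2,0,0,0,0,40],[0.014,0.2,0,0,0,0,40],[0.014,0.2,0,0,0,0,40],[0.01,0.15,0,0,0,0,40],[0,0,0,0,0,0,40]]]'
python3 - <<'E'
from h import *
st()
E
python3 -m crank '[[[0.003,0.04,0,0,0,0,40],[0.003,0.04,0,0,0,0,40],[0,0,0,0,0,0,40]]]'
python3 - <<'E'
from h import *
st()
o,p,d=cam('wrist');cv2.imwrite('pics/w3.png',p)
E
```

```text
clock: 5.05
position: [0.434, 0.0081, 0.0064]
ee_rot: [0.999, -0.036, 0.0, -0.0]
ft_force: [0.5, -0.2, -0.0]
grip_width: 0.469
t 5.05 pos [0.434  0.0081 0.0064] stop [-157.2  -71.1] xang -4.14 z [ 0.  0. -1.] F [ 0.5 -0.2 -0. ] w 0.47 q [ 0.48  0.26 -0.65  2.14  0.22  0.81 -0.37]
clock: 5.42
position: [0.4343, 0.0116, 0.0063]
ee_rot: [0.999, -0.037, -0.0, 0.0]
ft_force: [-0.0, -4.7, 2.4]
grip_width: 0.467
t 5.42 pos [0.4343 0.0116 0.0063] stop [-157.2  -67.6] xang -4.22 z [-0.    -0.001 -1.   ] F [-0.  -4.7  2.4] w 0.47 q [ 0.48  0.26 -0.65  2.14  0.22  0.81 -0.38]
```

View pics/w3.png

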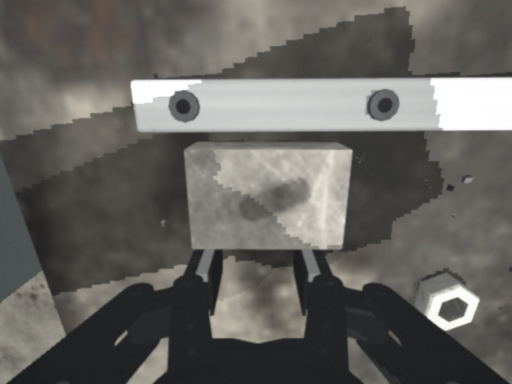

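There is still a gap of a few mm between the bar (row 131) and the block (row 142). I'll creep until the force rises.

```bash
python3 -m crank '[[[0.003,0.04,0,0,0,0,40],[0.003,0.04,0,0,0,0,40],[0,0,0,0,0,0,40]]]'
python3 -m crank '[[[0.002,0.03,0,0,0,0,40],[0,0,0,0,0,0,40]]]'
python3 - <<'E'
from h import *
st()
o,p,d=cam('wrist');cv2.imwrite('pics/w4.png',p)
E
```

```text
clock: 5.85
position: [0.4346, 0.0167, 0.0063]
ee_rot: [0.999, -0.037, -0.0, 0.0]
ft_force: [-0.4, -4.8, 1.4]
grip_width: 0.469
clock: 6.1
position: [0.4348, 0.0184, 0.0064]
ee_rot: [0.999, -0.037, 0.0, 0.0]
ft_force: [-0.4, -5.9, 1.7]
grip_width: 0.467
t 6.1 pos [0.4348 0.0184 0.0064] stop [-157.1  -60.8] xang -4.2 z [ 0. -0. -1.] F [-0.4 -5.9  1.7] w 0.47 q [ 0.46  0.26 -0.65  2.13  0.22  0.81 -0.4 ]
```

View pics/w4.png

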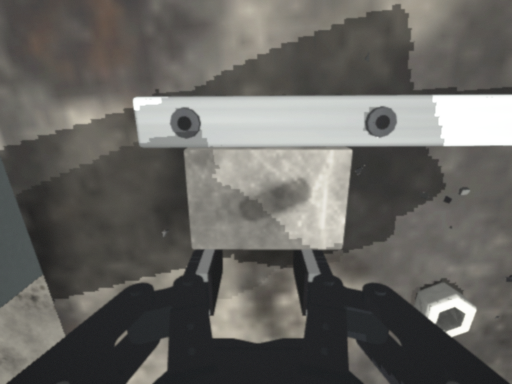

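```bash
python3 -m crank '[[[0.002,0.03,0,0,0,0,40],[0,0,0,0,0,0,40]]]'
python3 -m crank '[[[0.001,0.02,0,0,0,0,40],[0,0,0,0,0,0,40]]]'
python3 - <<'E'
from h import *
st()
o,p,d=cam('wrist');cv2.imwrite('pics/w5.png',p[60:280,100:400])
E
```

```text
clock: 6.4
position: [0.4348, 0.0185, 0.0063]
ee_rot: [0.999, -0.037, -0.0, 0.001]
ft_force: [-1.5, -12.9, 2.9]
grip_width: 0.472
clock: 6.65
position: [0.4348, 0.0186, 0.0064]
ee_rot: [0.999, -0.038, -0.0, 0.002]
ft_force: [-0.4, -17.6, 4.5]
grip_width: 0.468
t 6.65 pos [0.4348 0.0186 0.0064] stop [-157.1  -60.7] xang -4.3 z [-0.001 -0.004 -1.   ] F [ -0.4 -17.6   4.5] w 0.47 q [ 0.46  0.26 -0.65  2.13  0.23  0.81 -0.41]
```

View pics/w5.png

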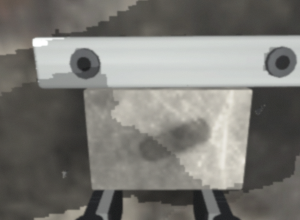

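The block is flush on the long bar: 17 N and no further motion. Next I back off, lift, turn 90° and go behind the near end.

```bash
python3 -m crank '[[[-0.01,-0.2,0,0,0,0,40],[-0.02,-0.3,0,0,0,0,40],[0,0,0.5,0,0,0,40],[0,0,0.7,0,0,1,15],[0,0,0.5,0,0,1,15],[-0.1,0.1,0,0,0,1,15],[-0.1,0.1,0,0,0,1,15],[-0.1,0.1,0,0,0,1,15]]]'
python3 -m crank '[[[-0.1,0.1,0,0,0,1,15],[-0.1,0.1,0,0,0,1,15],[-0.1,0.1,0,0,0,1,15],[-0.1,0.1,0,0,0,1,15],[-0.1,0.1,0,0,0,1,15],[-0.1,0.1,0,0,0,1,15],[-0.1,0.1,0,0,0,1,15],[0,0.1,0,0,0,1,15]]]'
python3 -m crank '[[[0,0,0,0,0,1,15],[0,0,0,0,0,1,15],[0,0,0,0,0,1,15],[0,0,0,0,0,1,15],[0,0,0,0,0,1,15],[0,0,0,0,0,0,15]]]'
python3 - <<'E'
from h import *
st()
o,p,d=cam('wrist');cv2.imwrite('pics/w6.png',p)
o,p,d=cam('top'); c=cv2.resize(p[165:285,190:330],None,fx=5,fy=5,interpolation=cv2.INTER_CUBIC);cv2.imwrite('pics/crop6.png',c)
E
```

```text
clock: 7.7
position: [0.415, 0.0107, 0.1083]
ee_rot: [0.983, 0.182, 0.0, -0.0]
ft_force: [-0.8, -0.2, 0.1]
grip_width: 0.177
clock: 8.7
position: [0.3728, 0.0586, 0.1082]
ee_rot: [0.861, 0.508, 0.0, -0.0]
ft_force: [0.3, 0.6, -0.6]
grip_width: 0.176
clock: 9.45
position: [0.3731, 0.0584, 0.1082]
ee_rot: [0.732, 0.681, 0.0, -0.0]
ft_force: [0.5, 1.0, -0.3]
grip_width: 0.176
t 9.45 pos [0.3731 0.0584 0.1082] stop [-221.4  -25.1] xang 85.83 z [ 0.     0.001 -1.   ] F [ 0.5  1.  -0.3] w 0.18 q [ 0.51 -0.08 -0.75  2.18 -0.07  1.02  1.3 ]
```

View pics/w6.png

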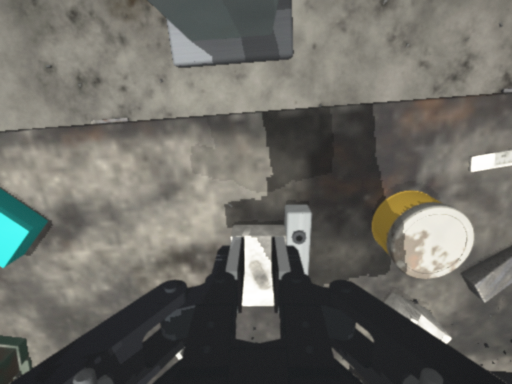

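View pics/crop6.png

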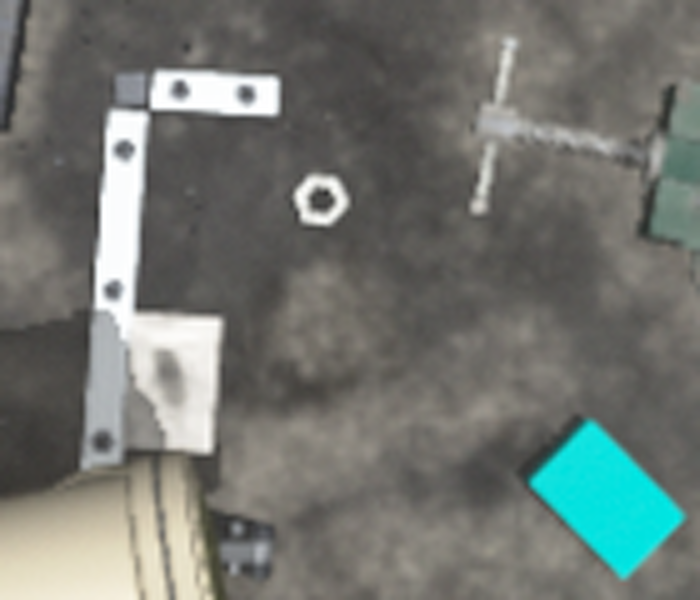

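The block lies flush along the long bar. Before descending I'll measure it exactly against the stop.

```bash
cat > blk.py <<'E'
from h import *
def blk():
    o,p,d=cam('top'); W=cloud('top',d)
    ex=np.array([np.cos(S),np.sin(S)]);ey=np.array([-ex[1],ex[0]])
    X=(W[...,:2]-C)@ex*1000; Y=(W[...,:2]-C)@ey*1000; Z=W[...,2]*1000
    hsv=cv2.cvtColor(p,cv2.COLOR_BGR2HSV)
    m=((Z>16)&(Z<34)&(Y<-3)&(Y>-75)&(X>-240)&(X<-3)).astype(np.uint8)
    n,l,s,c=cv2.connectedComponentsWithStats(m)
    for i in range(1,n):
        if s[i,4]>60:
            r=cv2.minAreaRect(np.stack([X[l==i],Y[l==i]],-1).astype(np.float32)); print(s[i,4],np.round(r[0],1),np.round(r[1],1),round(r[2],1),'X',X[l==i].min().round(1),X[l==i].max().round(1),'Y',Y[l==i].min().round(1),Y[l==i].max().round(1))
    return p
if __name__=='__main__':
    blk()
E
python3 blk.py
```

```text
453 [-152.8  -26.5] [46.9 74.8] 89.7 X -190.3 -115.4 Y -50.1 -3.1
```

```bash
python3 -m crank '[[[0,-0.04,-0.45,0,0,0,15],[0,0,-0.45,0,0,0,15],[0,0,-0.4,0,0,0,15],[0,0,-0.37,0,0,0,15],[0,0,0,0,0,0,15]]]'
python3 - <<'E'
from h import *
st()
o,p,d=cam('wrist');cv2.imwrite('pics/w7.png',p)
E
```

```text
clock: 10.22
position: [0.372, 0.0558, 0.0072]
ee_rot: [0.733, 0.681, -0.001, -0.001]
ft_force: [0.3, -1.2, 0.6]
grip_width: 0.173
t 10.22 pos [0.372  0.0558 0.0072] stop [-222.4  -27.8] xang 85.79 z [-0.003  0.001 -1.   ] F [ 0.3 -1.2  0.6] w 0.17 q [ 0.47  0.14 -0.76  2.26  0.14  0.78  1.12]
```

View pics/w7.png

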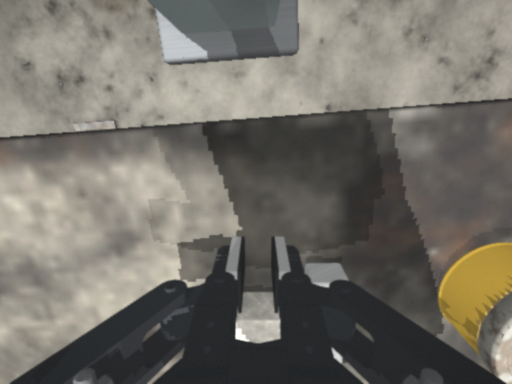

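```bash
python3 -m crank '[[[0.2,-0.013,0,0,0,0,15],[0.2,-0.013,0,0,0,0,15],[0.2,-0.013,0,0,0,0,15],[0,0,0,0,0,0,15]]]'
python3 -c "
from h import *;st()"
python3 -m crank '[[[0.2,-0.013,0,0,0,0,15],[0.2,-0.013,0,0,0,0,15],[0,0,0,0,0,0,15]]]'
python3 - <<'E'
from h import *
from blk import blk
st(); p=blk(); cv2.imwrite('pics/crop8.png',cv2.resize(p[165:285,190:330],None,fx=5,fy=5,interpolation=cv2.INTER_CUBIC))
o,p,d=cam('wrist');cv2.imwrite('pics/w8.png',p)
E
```

```text
clock: 10.78
position: [0.4105, 0.0533, 0.0086]
ee_rot: [0.733, 0.681, 0.001, 0.0]
ft_force: [0.8, -0.0, 0.0]
grip_width: 0.176
t 10.78 pos [0.4105 0.0533 0.0086] stop [-183.7  -27.6] xang 85.79 z [ 0.001  0.001 -1.   ] F [ 0.8 -0.   0. ] w 0.18 q [ 0.45  0.22 -0.73  2.18  0.21  0.8   1.09]
clock: 11.15
position: [0.434, 0.0517, 0.0084]
ee_rot: [0.733, 0.681, 0.001, 0.0]
ft_force: [-0.5, -0.2, 0.7]
grip_width: 0.172
t 11.15 pos [0.434  0.0517 0.0084] stop [-160.2  -27.6] xang 85.81 z [ 0.001  0.001 -1.   ] F [-0.5 -0.2  0.7] w 0.17 q [ 0.44  0.27 -0.71  2.13  0.24  0.82  1.08]
138 [-95.7 -26.7] [47.1 42.1] 88.9 X -117.1 -74.4 Y -50.3 -3.6
```

View pics/crop8.png

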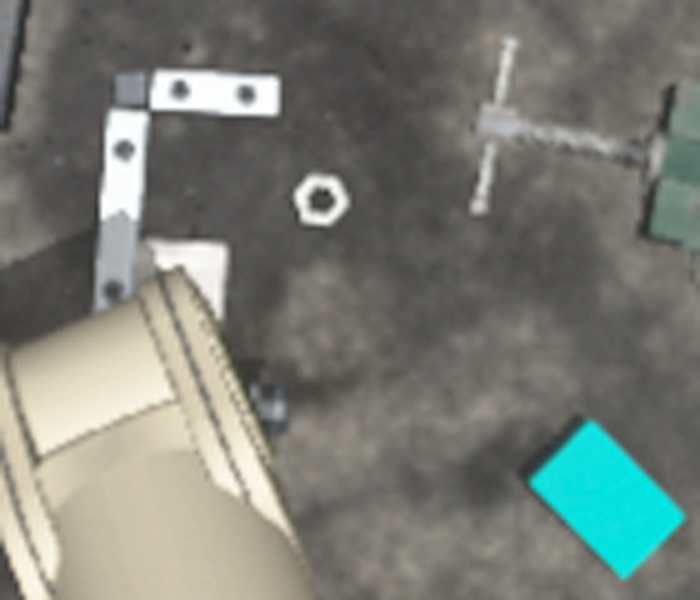

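View pics/w8.png

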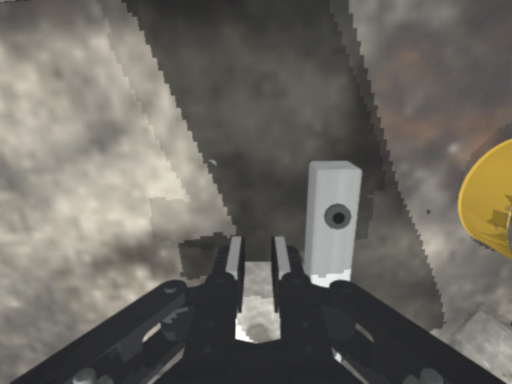

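The block is sliding along the bar, with its front at x = -74 mm and still flush. Continuing.

```bash
python3 -m crank '[[[0.2,-0.013,0,0,0,0,15],[0.2,-0.013,0,0,0,0,15],[0.2,-0.013,0,0,0,0,15],[0.2,-0.013,0,0,0,0,15],[0.2,-0.013,0,0,0,0,15],[0,0,0,0,0,0,15]]]'
python3 - <<'E'
from h import *
from blk import blk
st(); p=blk()
E
python3 -m crank '[[[0.05,-0.003,0,0,0,0,15],[0.05,-0.003,0,0,0,0,15],[0,0,0,0,0,0,15]]]'
python3 - <<'E'
from h import *
from blk import blk
st(); p=blk(); cv2.imwrite('pics/crop9.png',cv2.resize(p[165:285,190:330],None,fx=5,fy=5,interpolation=cv2.INTER_CUBIC))
E
```

```text
clock: 12.0
position: [0.4936, 0.0478, 0.0082]
ee_rot: [0.732, 0.681, 0.0, 0.0]
ft_force: [-1.0, 0.0, -0.4]
grip_width: 0.175
t 12.0 pos [0.4936 0.0478 0.0082] stop [-100.5  -27.5] xang 85.82 z [ 0.001  0.    -1.   ] F [-1.   0.  -0.4] w 0.17 q [ 0.4   0.39 -0.67  1.98  0.31  0.87  1.07]
clock: 12.42
position: [0.4979, 0.0475, 0.008]
ee_rot: [0.732, 0.681, -0.001, -0.001]
ft_force: [-5.0, 0.8, 2.6]
grip_width: 0.175
t 12.43 pos [0.4979 0.0475 0.008 ] stop [-96.1 -27.5] xang 85.85 z [-0.002 -0.    -1.   ] F [-5.   0.8  2.6] w 0.18 q [ 0.4   0.4  -0.66  1.97  0.32  0.88  1.07]
```

View pics/crop9.png

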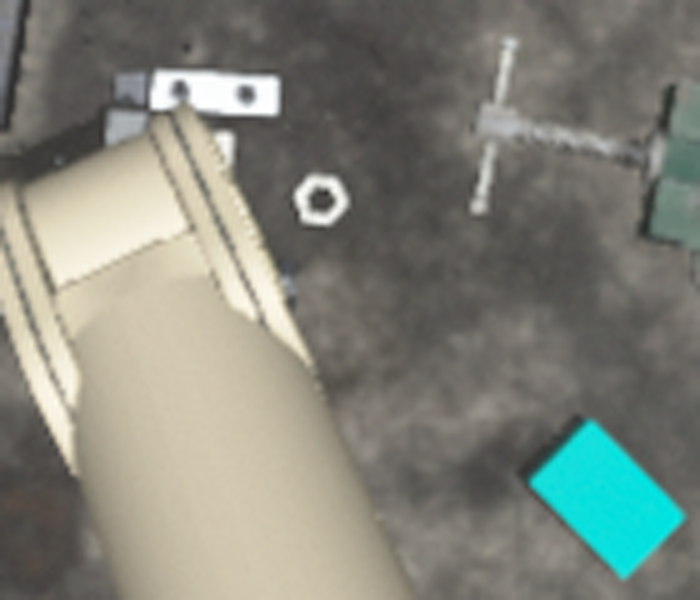

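A narrow gap of about 10 mm is left to the short bar. I'll creep until the force rises.

```bash
python3 -m crank '[[[0.05,-0.003,0,0,0,0,15],[0.05,-0.003,0,0,0,0,15],[0,0,0,0,0,0,15]]]'
python3 -m crank '[[[0.03,-0.002,0,0,0,0,15],[0,0,0,0,0,0,15]]]'
python3 -m crank '[[[0.03,-0.002,0,0,0,0,15],[0,0,0,0,0,0,15]]]'
python3 -c "
from h import *;st()"
```

```text
clock: 12.85
position: [0.504, 0.0472, 0.0079]
ee_rot: [0.732, 0.681, -0.001, -0.001]
ft_force: [-4.8, 0.6, 1.9]
grip_width: 0.179
clock: 13.1
position: [0.5056, 0.047, 0.0079]
ee_rot: [0.732, 0.681, -0.001, -0.001]
ft_force: [-6.0, 1.4, 3.2]
grip_width: 0.178
clock: 13.35
position: [0.5074, 0.0469, 0.0079]
ee_rot: [0.732, 0.681, -0.001, -0.001]
ft_force: [-6.0, 0.8, 3.3]
grip_width: 0.176
t 13.35 pos [0.5074 0.0469 0.0079] stop [-86.6 -27.5] xang 85.85 z [-0.002 -0.    -1.   ] F [-6.   0.8  3.3] w 0.18 q [ 0.39  0.42 -0.66  1.95  0.33  0.88  1.07]
```

```bash
python3 -m crank '[[[0.03,-0.002,0,0,0,0,15],[0,0,0,0,0,0,15]]]'
python3 -m crank '[[[0.03,-0.002,0,0,0,0,15],[0,0,0,0,0,0,15]]]'
python3 -c "
from h import *;st()"
```

```text
clock: 13.6
position: [0.5091, 0.0468, 0.0079]
ee_rot: [0.732, 0.681, -0.001, -0.001]
ft_force: [-6.4, 0.0, 3.5]
grip_width: 0.176
clock: 13.85
position: [0.5092, 0.0468, 0.0076]
ee_rot: [0.732, 0.681, -0.003, -0.002]
ft_force: [-14.8, 0.6, 9.6]
grip_width: 0.177
t 13.85 pos [0.5092 0.0468 0.0076] stop [-84.9 -27.4] xang 85.87 z [-0.006 -0.001 -1.   ] F [-14.8   0.6   9.6] w 0.18 q [ 0.39  0.42 -0.65  1.94  0.33  0.89  1.07]
```

Contact with the short bar: motion stopped and the force rose to 15 N. I'll back off, lift and check.

```bash
python3 -m crank '[[[-0.15,0.01,0,0,0,0,15],[-0.3,0.02,0,0,0,0,15],[0,0,0.6,0,0,0,15],[0,0,0.8,0,0,0,15],[-0.5,-0.3,0.4,0,0,0,15],[-0.9,-0.9,0,0,0,0,15],[-0.5,-0.9,0,0,0,0,15],[0,-0.8,0,0,0,0,15]]]'
python3 -m crank '[[[0,-0.6,0,0,0,0,15],[0,-0.6,0,0,0,0,15],[0,0,0,0,0,0,15]]]'
python3 - <<'E'
from h import *
from blk import blk
st(); p=blk(); cv2.imwrite('pics/crop10.png',cv2.resize(p[165:285,150:290],None,fx=5,fy=5,interpolation=cv2.INTER_CUBIC))
o,p,d=cam('scene');cv2.imwrite('pics/s10.png',cv2.resize(p[180:310,180:340],None,fx=4,fy=4,interpolation=cv2.INTER_CUBIC))
E
```

```text
clock: 14.85
position: [0.3794, -0.118, 0.1167]
ee_rot: [0.733, 0.68, -0.0, 0.002]
ft_force: [2.1, -0.0, 1.0]
grip_width: 0.172
clock: 15.22
position: [0.3808, -0.1901, 0.1162]
ee_rot: [0.734, 0.679, 0.0, 0.001]
ft_force: [-0.6, 0.4, 0.4]
grip_width: 0.175
t 15.22 pos [ 0.3808 -0.1901  0.1162] stop [-196.8 -272.5] xang 85.59 z [ 0.001 -0.001 -1.   ] F [-0.6  0.4  0.4] w 0.18 q [ 0.85  0.03 -0.5   2.08  0.01  1.04  1.84]
427 [-38.8 -26.5] [47.1 71.5] 89.6 X -74.7 -3.0 Y -50.2 -3.0
```

View pics/crop10.png

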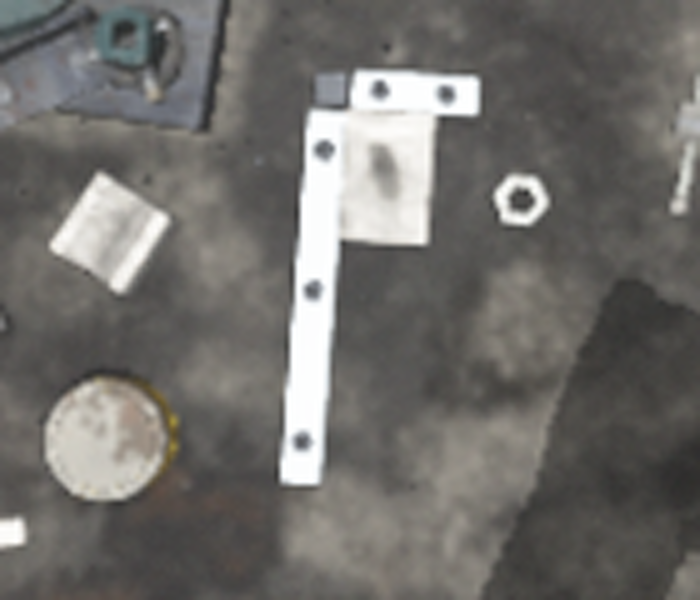

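View pics/s10.png

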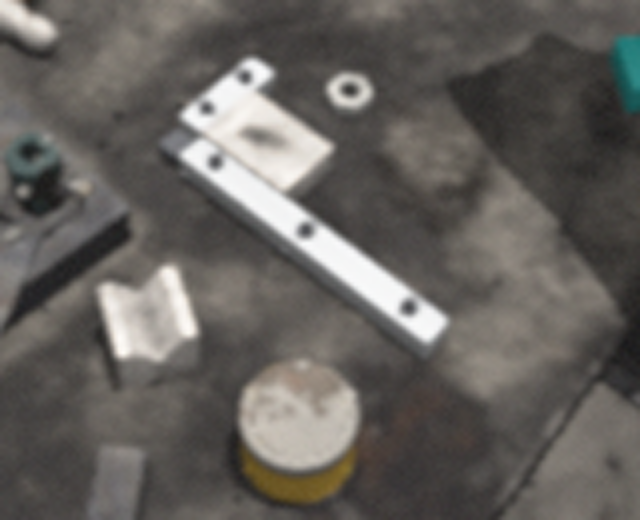

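Both views show the block tight in the corner. Its near end is at x = -74.7 mm, its right side at y = -50.2 mm, and it is square within about 0.4°. The robot is clear of everything, so I'm handing in.

```bash
python3 -c "
from h import *
print(manip.hand_in());st()"
```

```text
the job is handed in; nothing more can be done
None
the job is handed in; nothing more can be done
```

I pushed the bare steel block left with two fingertips until it was flush on the long bar (about 17 N, no further motion). I then pushed it forward along the bar until it stopped against the short bar (about 15 N). The job was handed in at about 15 s with the gripper raised and clear; the hand-in gives no verdict.

**Seating:** the last top-camera measurement puts the block's near end at x = -74.7 mm and its right side at y = -50.2 mm in the stop frame. That makes its centre about (-37.2, -25.2) mm, against (-37.5, -25) when seated, and it is square to about 0.4°.

**Accuracy:** the stop frame comes from the same camera, so those positions are only good to about 2 mm. The contact forces agree with them.

**Bystanders:** the vee block, flux tin and nut look unmoved in the final pictures. The wedge is only partly in those crops, and the paste tin and the turquoise blocks were not remeasured. The only near one was a turquoise block, about 25 mm from the fingers by measurement.

**Failures:** no check failed or disagreed. After hand-in, a final read of the robot's state was refused because the job was closed.

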